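Shut down the modelling turntable

TASK

Shut the sculptor's motorised turntable down for the night: first turn its orange speed dial anticlockwise all the way to its off stop (pointer at the red mark). Then put the red-handled modelling tool away in the turntable's open drawer, lying on the drawer floor, and push the drawer fully home. Leave the small terracotta bust on its board, the white tool jar and the plaster model where they stand.

Things in the scene. Friction and masses are not known exactly. Their poses are not given: they have to be found in the camera images.
- unit: Grey turntable machine on the table, fixed, 300 mm deep (x), 300 wide (y). Origin: centre of underside; +x points away from the robot; front plane x = -150 mm. Drawer housing 85 mm high; above it a black panel slopes up at 35 degrees from (x -144, z 85 mm) to the deck (x -38, z 160 mm). On the deck a wheel (centre x 56, y 50 mm, radius 85) with a small bust, top 320 mm over the table.
- speed_grip (a point): Grip point of the orange speed dial: on its axis, in its grip bar; in unit's frame x -118, y -55, z 149 mm. z axis: the dial's axis, out of the panel (35 degrees from vertical, leaning to the machine's front); x axis: along the bar, turning with the dial. Bar 49 mm long, 14 wide, top 7 mm above the point, dial disc (52 mm across) 23 mm below. White pointer line on the bar's -x half.
- speed (a joint): Angle of the speed dial (rad): 0 = off, the fully anticlockwise end stop seen looking at the panel, pointer at the long red mark (positive rotation about speed_grip's z lowers the value); grows clockwise to 4.71. Stays where left.
- unit_drawer0 (a joint): Opening of the drawer (m): 0 = fully home against its stop; it slides out along -x of unit, up to 0.21. Moves freely with slight friction.
- drawer_floor (a point): Centre of the drawer's inner floor, moving with it; axes as unit; 22 mm above the table. Inside, the drawer is 255 mm (x) by 258 mm (y); walls 41 mm and front panel 50 mm high above this floor. Only the front part, as far as the drawer is open, is free from above.
- drawer_front (a point): Centre of the outer face of the drawer's blue front panel, axes as unit (outward is -x). The panel is 294 mm wide (y) and 58 mm high (about 14 to 72 mm above the table). A small black knob handle sticks out 40 mm at its middle (y = 0).
- tool: Modelling tool lying on the table, 157 mm long along its x axis (from -75 mm to +82 mm): red handle 110 mm long (x = -75 to +35 mm), 16 mm wide and 14 mm high, then a brass ferrule and a flat steel blade at +x. Origin on the underside, 20 mm from the handle's middle towards the blade; z up. 50 g.
- maquette: Bystander: small terracotta bust, 145 mm high, on a 110 mm square plywood board 12 mm thick. Origin: centre of the underside.
- jar: Bystander: white ceramic jar, 76 mm across, 90 mm high, with wooden tools standing in it up to 165 mm. Origin: centre of the underside.
- sphere_form: Bystander: white plaster model on a round foot, 68 mm across, 85 mm high. Origin: centre of the underside.
There are look-alikes about, which are no part of the job. There is more than one size of the tool; the job needs the largest.

How it is judged:
By the outcome, as a careful person would: the job done as asked, in the order asked, and still so for the second after the job is handed in, with the robot touching nothing.
It also fails if it takes over 67 s, if anything falls off the work surface, if the arm or the gripper's body presses on something with over 40 N, if the wrist force passes 120 N, or if a joint passes its speed limit or range.

ROBOT

A 6-joint arm with a two-finger parallel gripper is mounted at the origin on the work surface. World frame = base frame: x ahead of the robot, y to its left, z up, the work surface at z = 0. Lengths are in m, angles in degrees, forces in N, time in s.
With the tool pointing down it reaches from about 0.25 to 0.725 m from the base axis. Payload 9.7 kg.
Tool frame: the origin (TCP) lies between the finger pads; the fingertips stand bot.tcp_to_tips ahead of it and the grasp point (between the pads) lies 2 mm behind it (bot.tcp_to_tips is the distance from the TCP to the fingertips, in m); z points along the fingers, y is the line along which they close (so a half turn about z gives the same grasp; the last joint's range is limited). The gripper opens to 85 mm and grips with 20 to 120 N. Pads are 22 mm wide; open, the fingers measure 114 mm over their backs; the gripper's body (76 mm by 85 mm) begins 54 mm behind the grasp point. The pads swing forward as they close: fully open they stand 13 mm farther back than shut.
Start: joints at [-73.224, 4.979, 10.078, 95.1, 0, 90], TCP at [0.159, -0.527, 0.248] pointing down, gripper open.
Joint ranges: [-179.16, 179.16], [-48.56, 103.87], [-65.8, 70.77], [-126.05, 130.52], [-82.76, 87.17], [-180, 180]. Speed limits (degrees/s): [127.2, 127.2, 147.25, 180, 180, 180].

INTERFACE

Orientations are given as [roll, pitch, yaw] about the fixed x, y, z axes, in that order (R = Rz(yaw) Ry(pitch) Rx(roll)).
In Python, from workcell import sensors, camera, camera_params, bot gives the robot as it stands.
- The arm moves only by the tool apply_moves, never from a script. Its argument "motion" is a list of rows, each an object with "jaw": the opening, from -1 (shut) to 1 (fully open); "xyz": the shift along the tool's x, y, z in mm, a list of three; "twist": the turn about the tool's z in rad. A call has 1 to 5 rows; each row is the pose to reach, as a shift and turn from the pose commanded when the call began, along the tool's axes at that moment; what a row does not reach only later rows make up. A row lasts 1/8 s, in which the tool goes at most 62.5 mm and 10.7 degrees, less where a joint would pass 70% of its speed; a pose out of reach is approached as far as the arm can. A call with a gripper value outside its range is refused whole. The fingers move at their own pace and stop on an object; "grip_force" is the grip in N (left out, the last holds). Time passes only in rows, so rows that repeat a pose let the fingers close. It gives the time, the measured TCP pose, the force, the opening and the grip force at its end, in the units of the state.
- sensors.get_obs(): the state, without advancing time (a new reading comes with each control period).
- camera(name): name is "scene" or "top"; returns (picture, depth): 400x640x3 uint8, red, green, blue; 400x640 float32, m along the optical axis (not along the pixel's ray), 0 where there is no reading.
- camera_params(name): a dict with "mtx" (3x3 intrinsics, pixels), "rvec" (rotation vector, rad) and "tvec" (3), from world to camera coordinates, as OpenCV has them. Camera axes: x right, y down, z forward; pixel columns grow to the right and rows downward; lengths in m; the calibration is good to about 2 mm. A picture is of the moment at which its call begins. camera_params takes no time and is no camera call.
- bot.job_done(): hands the job in; it is judged then, once.
The state is a dict: "time": time; "q": joint angles; "qd": joint speeds; "joint_efforts": joint torques, N m; "ee_pos": TCP position; "tcp_rot": TCP orientation; "wrist_force": force on the tool from outside, world axes, zero at the start; "torque": the same for the moment, N m; "opening": finger opening in m; "grasp_force": force on a finger pad.
Only numpy, scipy, OpenCV 4.12 (cv2) and the standard library are available. Lean on these libraries where they do the work, as an engineer would, in place of code of your own. Each camera call takes 0.05 s, during which the arm holds its last target. There are 200 camera calls.

## Working session

There is one attempt and no reset: what is moved stays moved. The work goes in short steps, Python scripts to look and compute and a tool call to move; the robot and the scene stay as the last step left them, time stands still between calls to the robot, and variables do not carry over. Pictures are saved under pics/ and viewed, at most 13 in all, crops included, and the job is handed in when it is done.

Besides the shell and the picture viewer there is one more tool, called after ">>>" as name(argument=value, ...), one argument or row to a line, values as JSON. apply_moves: Moves the arm, as the interface text tells. Its arguments: {"type":"object","properties":{"motion":{"type":"array","items":{"type":"object","properties":{"jaw":{"type":"number"},"xyz":{"type":"array","items":{"type":"number"}},"twist":{"type":"number"}}}},"grip_force":{"type":"number"}},"required":["motion"]}

```bash
mkdir -p pics; ls
python3 - <<'E'
from workcell import sensors,camera,camera_params,bot
import cv2,numpy as np
for n in("scene","top"):
    im,d=camera(n); p=camera_params(n)
    cv2.imwrite(f"pics/{n}0.png",im[:,:,::-1]); np.savez(f"{n}0.npz",im=im,d=d,**p)
    R=cv2.Rodrigues(np.array(p["rvec"]))[0]; print(n,p["mtx"],(-R.T@np.ravel(p["tvec"])).round(3),R.round(3))
print(sensors.get_obs(),bot.tcp_to_tips)
E
```

```text
pics
scene [[364.25169366   0.         317.59178172]
 [  0.         364.25169366 200.86713599]
 [  0.           0.           1.        ]] [ 0.864 -0.18   1.057] [[ 0.391  0.921  0.001]
 [ 0.878 -0.372 -0.302]
 [-0.278  0.119 -0.953]]
top [[453.40912758   0.         313.81607995]
 [  0.         453.40912758 195.186815  ]
 [  0.           0.           1.        ]] [ 0.424 -0.042  1.272] [[-0.024 -1.    -0.011]
 [-0.989  0.026 -0.147]
 [ 0.147  0.008 -0.989]]
{'time': 0.1, 'q': array([-7.32239942e+01,  5.00912505e+00,  1.00387317e+01,  9.50985943e+01,
       -1.01564093e-03,  8.99994675e+01]), 'qd': array([ 0.05826456, -0.1261447 ,  0.12159819, -0.09674687,  0.12807575,
       -0.1771699 ]), 'joint_efforts': array([-2.44842349e-04, -5.21561229e+01,  4.65652299e+01,  1.59715506e-02,
       -4.93456719e-05, -7.62344854e-06]), 'ee_pos': array([ 0.158691  , -0.52642302,  0.24764031]), 'tcp_rot': array([-1.79931012e+02,  1.01499904e-03,  1.67765395e+01]), 'wrist_force': array([ 1.06235448, -0.4209713 , -1.50558785]), 'torque': array([-0.03404113, -0.01646391, -0.01476989]), 'grasp_force': 0.0, 'opening': 0.08551775456183977} 0.017
```

View pics/scene0.png

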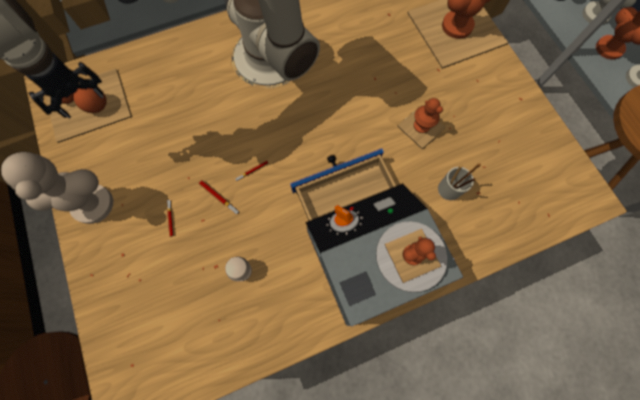

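View pics/top0.png

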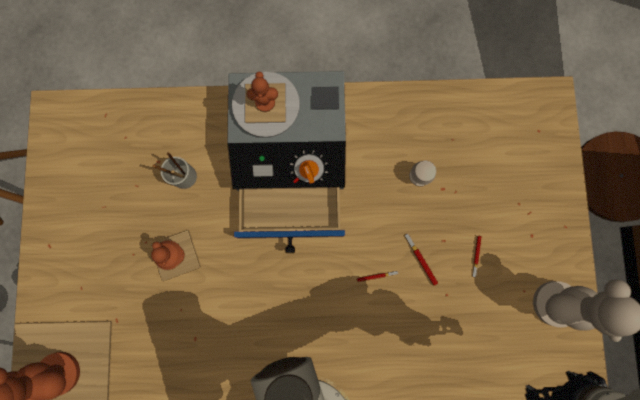

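The scene view shows the machine with its dial at (343,216), its drawer open and its front at (338,170), and the largest red tool at (218,196). In the top view the dial is at (309,169), the drawer front at (290,234) and the largest tool at (421,260). Next I measure.

```bash
cat > h.py <<'E'
import cv2,numpy as np
def load(n,k=0):
    z=np.load(f"{n}{k}.npz"); return z["im"],z["d"],z["mtx"],cv2.Rodrigues(z["rvec"])[0],z["tvec"].ravel()
def ray(c,px,z):
    _,_,K,R,t=c; o=-R.T@t; d=(R.T@np.linalg.inv(K)@np.c_[np.atleast_2d(px),np.ones(len(np.atleast_2d(px)))].T).T
    return o+d*((z-o[2])/d[:,2:])
def tri(c1,p1,c2,p2):
    P=[c[2]@np.c_[c[3],c[4]] for c in(c1,c2)]
    X=cv2.triangulatePoints(P[0],P[1],np.float64(p1).reshape(-1,2).T,np.float64(p2).reshape(-1,2).T); return (X[:3]/X[3]).T
def blobs(c,lo,hi,amin=15):
    m=cv2.inRange(cv2.cvtColor(c[0],cv2.COLOR_RGB2HSV),lo,hi)
    n,l,s,ce=cv2.connectedComponentsWithStats(m); return [(s[i],ce[i],np.argwhere(l==i)[:,::-1]) for i in range(1,n) if s[i,4]>=amin]
def proj(c,X): 
    x=(c[3]@np.atleast_2d(X).T+c[4][:,None]); x=c[2]@x; return (x[:2]/x[2]).T
E
python3 - <<'E'
from h import *
T,S=load("top"),load("scene")
for nm,c in(("top",T),("scene",S)):
  for col,lo,hi in(("red",(0,170,80),(6,255,255)),("orange",(7,190,150),(17,255,255)),("blue",(100,120,60),(125,255,255))):
    for s,ce,p in blobs(c,lo,hi):
        r=cv2.minAreaRect(p.astype(np.float32)); print(nm,col,s,ce.round(1),np.round(r[0],1),np.round(r[1],1),round(r[2],1))
def crop(n,c,x,y,w,h,k): cv2.imwrite(n,cv2.resize(c[0][y:y+h,x:x+w,::-1],None,fx=k,fy=k,interpolation=cv2.INTER_CUBIC))
a=cv2.resize(T[0][125:245,225:355,::-1],None,fx=5,fy=5,interpolation=2)
cv2.imwrite("pics/c1.png",a)
crop("pics/c2.png",S,285,145,130,110,5)
E
```

```text
top red [294 178   5   5  15] [295.9 179.7] [296.  179.5] [2.1 4.9] 45.0
top red [474 236   7  28  96] [477.4 249.4] [477.4 249.5] [ 3.6 27.2] 7.1
top red [414 250  23  35 186] [425.3 266.8] [425.4 267. ] [39.1  4.8] 59.0
top red [363 274  22   6  62] [374.3 276.3] [373.7 276.5] [ 3.  21.2] 79.7
top orange [309 161   9  15  81] [313.5 167.2] [314.1 167.2] [15.2  6.3] 68.2
top orange [306 166   8  16  49] [309.4 175.1] [308.5 173.7] [16.2  4.1] 68.2
top blue [235 231 109   6 530] [289.1 233.6] [289.  233.6] [  4.9 108.1] 89.0
scene red [246 163  19  11  43] [255.4 168.1] [254.9 168.4] [ 2.2 20.1] 59.7
scene red [200 181  26  22 118] [212.3 191.6] [212.1 191.4] [30.7  3.8] 39.8
scene red [168 212   5  24  71] [170.1 223.2] [170.1 223.4] [23.2  3. ] 85.2
scene orange [626  11   6   7  23] [627.9  14.7] [627.8  14.7] [7.8 2.8] 45.0
scene orange [446  16  12  17  64] [450.1  26.2] [449.5  25.5] [18.9  5.8] 58.0
scene orange [601  37   9   6  27] [604.1  39.4] [604.5  39. ] [3.5 9.2] 45.0
scene orange [75 91  8  9 49] [78.7 94.8] [78.8 94.9] [6.  8.8] 36.9
scene orange [431 100   5   5  20] [432.6 101.9] [433. 102.] [4. 4.] 0.0
scene orange [419 109  10  13  72] [422.5 115.4] [422.3 115.8] [13.9  6.9] 56.3
scene orange [335 205  13  13  72] [340.5 210.5] [340.7 210.6] [14.7  5.9] 39.8
scene orange [335 215  13  11  86] [340.3 220.6] [340.4 221.1] [13.   7.5] 33.7
scene orange [422 243   7   7  42] [424.9 245.8] [425. 246.] [6. 6.] 90.0
scene orange [407 251   8   6  28] [410.  253.5] [410. 253.] [4.2 7.1] 45.0
scene blue [292 150  90  38 311] [335.8 168.2] [336.2 167.8] [ 5.  96.4] 68.7
```

View pics/c1.png

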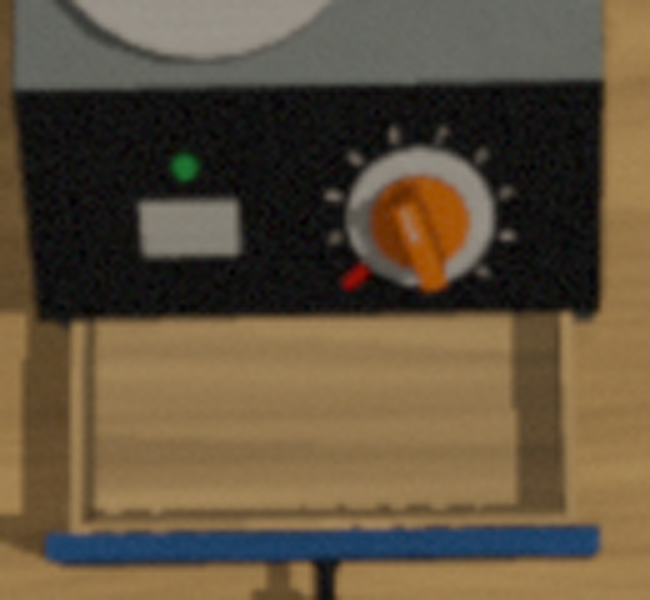

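View pics/c2.png

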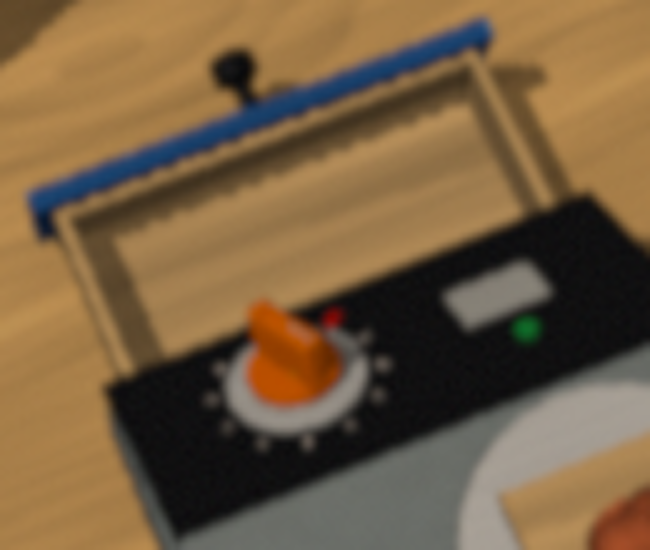

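The top crop shows the dial centre near (309,169) and the bar running from about (306,162) to (311,182). The pointer line is on the upper half, and the red mark sits at lower left (296,180). The scene crop shows the knob at about (331,158), the bar top from (337,206) to (351,217), and the blue panel ends at (292,187) and (382,152).

Run:
```python
from h import *
np.set_printoptions(precision=4,suppress=True)
T,S=load("top"),load("scene")
t=lambda *p:(np.array(p)+.5)/5-.5+[225,125]
s=lambda *p:(np.array(p)+.5)/5-.5+[285,145]
for n,a,b in(("bar near",t(433,283),s(262,307)),("bar far",t(402,188),s(330,355)),("redmark",[295.9,179.7],s(332,317)),
 ("lamp",t(184,167),s(527,328)),("label tl",t(140,202),s(550,292)),("label br",t(240,255),s(445,295)),
 ("blueL",t(47,540),s(485,25)),("blueR",t(598,530),s(35,205)),("knob",[290,249],s(232,66)),
 ("panel L low",t(40,315),s(590,195)),("panel R low",t(597,312),s(110,388)),("tool red",[425.4,267],[212.1,191.4])):
    X=tri(T,a,S,b)[0]; print(n,X, "rep",np.abs(proj(T,X)-a).max().round(2),np.abs(proj(S,X)-b).max().round(2), "D", X)
# tool red axis ends at z=.014 in both views
for c,nm in((T,"T"),(S,"S")):
    B=sorted(blobs(c,(0,170,80),(6,255,255)),key=lambda b:-b[0][4])[0]; 
    W=ray(c,B[2],.012)[:,:2]; m=W.mean(0); u=np.linalg.svd(W-m)[2][0]; q=(W-m)@u
    print(nm,m+u*(q.min()+q.max())/2,u,np.ptp(q),np.degrees(np.arctan2(u[1],u[0])))
# blue
for c in(T,S):
    B=max(blobs(c,(100,120,60),(125,255,255)),key=lambda b:b[0][4]); W=ray(c,B[2],.072)[:,:2]; r=cv2.minAreaRect(W.astype(np.float32)); print(r)
# panel depth check
for p in(t(184,167),t(420,222)): print("depthpt",T[1][int(round(p[1])),int(round(p[0]))])
```

```text
bar near [ 0.6289 -0.0263  0.14  ] rep 0.45 0.71 D [ 0.6289 -0.0263  0.14  ]
bar far [ 0.6724 -0.0115  0.1694] rep 0.85 1.37 D [ 0.6724 -0.0115  0.1694]
redmark [0.6402 0.0135 0.1043] rep 0.21 0.33 D [0.6402 0.0135 0.1043]
lamp [0.6933 0.0994 0.1359] rep 0.12 0.2 D [0.6933 0.0994 0.1359]
label tl [0.678  0.1236 0.1241] rep 0.04 0.07 D [0.678  0.1236 0.1241]
label br [0.6529 0.0748 0.105 ] rep 0.37 0.59 D [0.6529 0.0748 0.105 ]
blueL [0.5071 0.1789 0.0788] rep 0.38 0.56 D [0.5071 0.1789 0.0788]
blueR [ 0.506  -0.1097  0.0749] rep 0.3 0.45 D [ 0.506  -0.1097  0.0749]
knob [0.4618 0.0348 0.0524] rep 0.05 0.08 D [0.4618 0.0348 0.0524]
panel L low [0.6271 0.1832 0.084 ] rep 0.13 0.21 D [0.6271 0.1832 0.084 ]
panel R low [ 0.6225 -0.1125  0.0761] rep 0.53 0.83 D [ 0.6225 -0.1125  0.0761]
tool red [ 0.4049 -0.3336  0.0079] rep 0.05 0.07 D [ 0.4049 -0.3336  0.0079]
T [ 0.4052 -0.3327] [-0.8835 -0.4684] 0.10429205579335407 -152.06814661419617
S [ 0.4064 -0.333 ] [0.8851 0.4654] 0.09916153701557581 27.739268650747924
((0.5017383098602295, 0.03554268181324005), (0.28597491979599, 0.013068991713225842), 89.51396942138672)
((0.5048499703407288, 0.03438778221607208), (0.28634193539619446, 0.015499711968004704), 89.72221374511719)
depthpt 1.1607661
depthpt 1.1325264
```

Bar top centre is (0.651, -0.019, 0.155), which agrees with the unit origin at about (0.771, 0.035). The pointer is at -16° and the red mark at -135°, so the dial needs about 119° anticlockwise. I'll grip the bar vertically and twist, starting by moving over the dial.

>>> apply_moves(
  motion=[
    {"xyz":[62,-34,0],"jaw":0},
    {"xyz":[115,-64,0],"jaw":0},
    {"xyz":[170,-94,0],"jaw":0},
    {"xyz":[224,-124,0],"jaw":0},
    {"xyz":[279,-154,0],"twist":-0.037,"jaw":0},
  ],
  grip_force=40,
)

```text
validation failed for argument at $.mo...
```

>>> apply_moves(
  motion=[
    {"xyz":[52,-29,0]},
    {"xyz":[104,-58,0]},
    {"xyz":[156,-86,0]},
    {"xyz":[208,-115,0]},
    {"xyz":[260,-144,0]},
  ],
)

```text
validation failed for argument at $.mo...
```

>>> apply_moves(
  motion=[
    {"xyz":[54,-30,0],"twist":0,"jaw":0},
    {"xyz":[108,-60,0],"twist":0,"jaw":0},
    {"xyz":[162,-90,0],"twist":0,"jaw":0},
    {"xyz":[216,-120,0],"twist":0,"jaw":0},
    {"xyz":[270,-150,0],"twist":0,"jaw":0},
  ],
  grip_force=40,
)

```text
time: 0.72
ee_pos: [0.375, -0.3034, 0.2481]
tcp_rot: [-180.0, 0.0, 16.8]
wrist_force: [1.1, -0.8, -0.1]
opening: 0.0424
grasp_force: 0.0
```

>>> apply_moves(
  motion=[
    {"xyz":[52,-29,0],"twist":-0.037,"jaw":0},
    {"xyz":[104,-58,0],"twist":-0.037,"jaw":0},
    {"xyz":[156,-87,0],"twist":-0.037,"jaw":0},
    {"xyz":[208,-116,0],"twist":-0.037,"jaw":0},
    {"xyz":[260,-145,0],"twist":-0.037,"jaw":0},
  ],
)

```text
time: 1.35
ee_pos: [0.5821, -0.0894, 0.248]
tcp_rot: [-180.0, 0.0, 18.9]
wrist_force: [0.4, 0.0, 0.3]
opening: 0.0429
grasp_force: 0.0
```

>>> apply_moves(
  motion=[
    {"xyz":[50,-25,0],"twist":0,"jaw":-0.2},
    {"xyz":[91,-45,0],"twist":0,"jaw":-0.2},
    {"xyz":[91,-45,0],"twist":0,"jaw":-0.2},
    {"xyz":[91,-45,40],"twist":0,"jaw":-0.2},
    {"xyz":[91,-45,60],"twist":0,"jaw":-0.2},
  ],
)

```text
time: 1.98
ee_pos: [0.6515, -0.0198, 0.1861]
tcp_rot: [-180.0, 0.1, 18.9]
wrist_force: [-0.4, 0.7, 0.2]
opening: 0.0341
grasp_force: 0.0
```

Run:
```python
from workcell import camera,camera_params
import cv2,numpy as np
a=[]
for n,(x,y) in {"scene":(265,145),"top":(250,100)}.items():
    im,d=camera(n); p=camera_params(n); np.savez(f"{n}1.npz",im=im,d=d,**p)
    a.append(cv2.resize(im[y:y+130,x:x+100,::-1],None,fx=4,fy=4,interpolation=2))
cv2.imwrite("pics/d1.png",np.hstack(a))
```

```text
(no output)
```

View pics/d1.png

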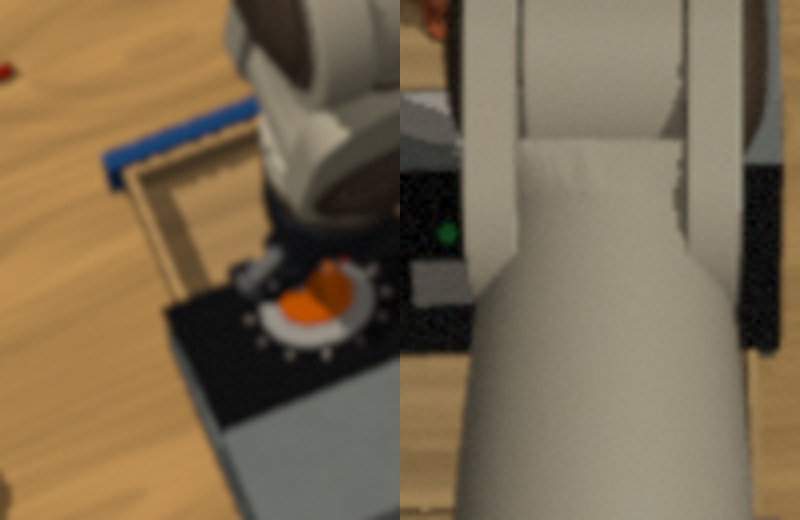

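The scene view, left, shows the gripper straddling the bar with its fingers on either side. The top view is blocked by the arm. I lower and close.

>>> apply_moves(
  motion=[
    {"xyz":[0,0,15],"twist":0,"jaw":-0.2},
    {"xyz":[0,0,27],"twist":0,"jaw":-0.2},
    {"xyz":[0,0,27],"twist":0,"jaw":-1},
    {"xyz":[0,0,27],"twist":0,"jaw":-1},
    {"xyz":[0,0,27],"twist":0,"jaw":-1},
  ],
)

```text
time: 2.7
ee_pos: [0.6521, -0.0192, 0.1605]
tcp_rot: [-180.0, 0.1, 18.9]
wrist_force: [-2.0, 1.2, -9.1]
opening: 0.015
grasp_force: 38.2
```

>>> apply_moves(
  motion=[
    {"xyz":[0,0,0],"twist":-0.12,"jaw":-1},
    {"xyz":[0,0,0],"twist":-0.24,"jaw":-1},
    {"xyz":[0,0,0],"twist":-0.36,"jaw":-1},
    {"xyz":[0,0,0],"twist":-0.48,"jaw":-1},
    {"xyz":[0,0,0],"twist":-0.48,"jaw":-1},
  ],
)

```text
time: 3.32
ee_pos: [0.6507, -0.0192, 0.1612]
tcp_rot: [-179.9, 0.2, 46.5]
wrist_force: [-12.8, 0.7, -3.0]
opening: 0.0148
grasp_force: 89.6
```

>>> apply_moves(
  motion=[
    {"xyz":[0,0,0],"twist":-0.12,"jaw":-1},
    {"xyz":[0,0,0],"twist":-0.24,"jaw":-1},
    {"xyz":[0,0,0],"twist":-0.36,"jaw":-1},
    {"xyz":[0,0,0],"twist":-0.48,"jaw":-1},
    {"xyz":[0,0,0],"twist":-0.48,"jaw":-1},
  ],
  grip_force=30,
)

```text
time: 3.95
ee_pos: [0.6494, -0.0184, 0.164]
tcp_rot: [-179.7, 0.0, 74.0]
wrist_force: [-26.5, 4.4, 15.0]
opening: 0.0149
grasp_force: 76.2
```

>>> apply_moves(
  motion=[
    {"xyz":[-1,-3,-1],"twist":0,"jaw":-0.57},
    {"xyz":[-1,-3,-1],"twist":-0.12,"jaw":-0.57},
    {"xyz":[-1,-3,-1],"twist":-0.24,"jaw":-0.57},
    {"xyz":[-1,-3,-1],"twist":-0.36,"jaw":-0.57},
    {"xyz":[-1,-3,-1],"twist":-0.36,"jaw":-0.57},
  ],
)

```text
time: 4.58
ee_pos: [0.648, -0.0187, 0.1636]
tcp_rot: [-179.9, -0.1, 94.7]
wrist_force: [-13.2, 2.2, 5.1]
opening: 0.0187
grasp_force: 11.9
```

>>> apply_moves(
  motion=[
    {"xyz":[0,0,0],"twist":-0.12,"jaw":-0.57},
    {"xyz":[0,0,0],"twist":-0.24,"jaw":-0.57},
    {"xyz":[0,0,0],"twist":-0.36,"jaw":-0.57},
    {"xyz":[0,0,0],"twist":-0.36,"jaw":-0.57},
  ],
)

```text
time: 5.08
ee_pos: [0.6477, -0.0195, 0.1637]
tcp_rot: [-179.9, -0.0, 115.2]
wrist_force: [-14.3, -1.5, 5.0]
opening: 0.0187
grasp_force: 9.5
```

>>> apply_moves(
  motion=[
    {"xyz":[0,0,0],"twist":-0.12,"jaw":-0.6},
    {"xyz":[0,0,0],"twist":-0.24,"jaw":-0.6},
    {"xyz":[0,0,0],"twist":-0.32,"jaw":-0.6},
    {"xyz":[0,0,0],"twist":-0.32,"jaw":-0.6},
  ],
)

```text
time: 5.58
ee_pos: [0.6474, -0.0199, 0.164]
tcp_rot: [-179.8, -0.1, 133.5]
wrist_force: [-15.9, -3.3, 7.6]
opening: 0.0173
grasp_force: 12.0
```

Run:
```python
from workcell import sensors
o=sensors.get_obs();print(o["torque"],o["q"].round(1))
```

```text
[-0.73054641  3.17556549 -0.19725094] [-1.7 17.9 15.7 88.  -0.1 44.7]
```

>>> apply_moves(
  motion=[
    {"xyz":[0,0,0],"twist":-0.09,"jaw":-0.6},
    {"xyz":[0,0,0],"twist":-0.17,"jaw":-0.6},
    {"xyz":[0,0,0],"twist":-0.17,"jaw":-0.6},
  ],
)

```text
time: 5.95
ee_pos: [0.6462, -0.0199, 0.1641]
tcp_rot: [-179.8, -0.2, 143.2]
wrist_force: [-23.1, -3.3, 10.7]
opening: 0.0171
grasp_force: 21.9
```

Run:
```python
from workcell import sensors,camera,camera_params
import cv2,numpy as np
o=sensors.get_obs();print(o["torque"],o["tcp_rot"],o["opening"],o["grasp_force"])
```

```text
[-0.61358363  4.58291842 -0.54258135] [-179.78172735   -0.19538423  143.2211008 ] 0.017085696381456655 21.895492114126682
```

>>> apply_moves(
  motion=[
    {"xyz":[0,0,0],"twist":-0.22,"jaw":-0.6},
    {"xyz":[0,0,0],"twist":-0.22,"jaw":-0.6},
    {"xyz":[0,0,0],"twist":-0.15,"jaw":-0.45},
    {"xyz":[0,0,-30],"twist":-0.15,"jaw":-0.4},
    {"xyz":[0,0,-80],"twist":-0.15,"jaw":0},
  ],
)

```text
time: 6.58
ee_pos: [0.6491, -0.0193, 0.2428]
tcp_rot: [-180.0, -0.1, 151.8]
wrist_force: [0.9, -1.4, 1.0]
opening: 0.0417
grasp_force: 0.0
```

>>> apply_moves(
  motion=[
    {"xyz":[40,40,-10],"twist":0.15,"jaw":0.2},
    {"xyz":[70,90,-10],"twist":0.3,"jaw":0.2},
  ],
)

```text
time: 6.82
ee_pos: [0.6306, 0.0938, 0.2557]
tcp_rot: [179.7, 0.2, 134.2]
wrist_force: [0.2, 0.2, -1.0]
opening: 0.0512
grasp_force: 0.0
```

>>> apply_moves(
  motion=[
    {"xyz":[-18,-55,0],"twist":0.18,"jaw":0},
    {"xyz":[-36,-110,0],"twist":0.36,"jaw":0},
    {"xyz":[-54,-165,0],"twist":0.54,"jaw":0},
    {"xyz":[-72,-220,0],"twist":0.72,"jaw":0},
    {"xyz":[-90,-275,0],"twist":0.9,"jaw":0},
  ],
)

```text
time: 7.45
ee_pos: [0.4972, -0.1656, 0.2538]
tcp_rot: [179.8, 0.0, 82.8]
wrist_force: [0.8, -0.2, 0.4]
opening: 0.0426
grasp_force: 0.0
```

Run:
```python
from workcell import sensors,camera,camera_params
import cv2,numpy as np
from h import *
a=[]
for n,(x,y) in {"scene":(285,145),"top":(255,125)}.items():
    im,d=camera(n); p=camera_params(n); np.savez(f"{n}2.npz",im=im,d=d,**p)
    a.append(cv2.resize(im[y:y+120,x:x+100,::-1],None,fx=4,fy=4,interpolation=2))
cv2.imwrite("pics/d2.png",np.hstack(a))
print(sensors.get_obs()["ee_pos"])
for n in("top","scene"):
  c=load(n,2)
  for b in blobs(c,(0,170,80),(6,255,255),30): print(n,b[0],b[1])
  B=max(blobs(c,(100,120,60),(125,255,255)),key=lambda b:b[0][4]); print(B[0])
```

```text
[ 0.49605174 -0.16802356  0.25411967]
top [474 236   7  28  95] [477.37894737 249.48421053]
[235 231 109   6 501]
scene [200 181  26  22 118] [212.34745763 191.61864407]
scene [168 212   5  24  71] [170.08450704 223.23943662]
[292 151  90  37 294]
```

View pics/d2.png

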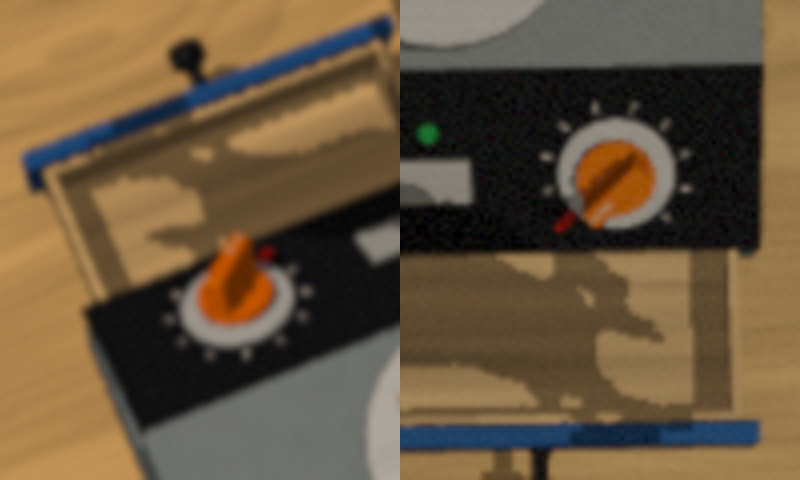

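The pointer end now points to the red mark: top view bar end at about (304,181), mark at about (296,180). I measure the remaining angle precisely.

Run:
```python
from h import *
n=np.array([-.5736,0,.8192]); up=np.array([.8192,0,.5736]); g=np.array([.6525,-.0195,.149])
def onplane(c,px,h):
    o=-c[3].T@c[4]; d=ray(c,px,0)-o; p=g+h*n; t=((p-o)@n)/(d@n); return o+d*t[:,None]
a=[]
for nm,(x,y) in {"top":(285,150),"scene":(315,190)}.items():
    c=load(nm,2); im=c[0]; hsv=cv2.cvtColor(im,cv2.COLOR_RGB2HSV)
    for k in(0,2):
        c=load(nm,k)
        # whitish-orange pointer pixels: low saturation, bright, within 26mm of axis on bar-top plane
        h=cv2.cvtColor(c[0],cv2.COLOR_RGB2HSV); px=np.argwhere((h[...,0]<20)&(h[...,2]>120)&(h[...,1]<225)&(h[...,1]>60))[:,::-1]
        for hh in(.007,):
            P=onplane(c,px,hh)-(g+hh*n); r=np.linalg.norm(P,axis=1); s=r<.024
            print(nm,k,[(px[i].tolist(),int(h[px[i][1],px[i][0],1]),round(float(np.degrees(np.arctan2(-P[i,1],P[i]@up)))),round(r[i]*1e3)) for i in np.where(s)[0] if h[px[i][1],px[i][0],1]<190][:25])
    a.append(cv2.resize(im[y:y+45,x:x+45,::-1],(400,400),interpolation=2))
cv2.imwrite("pics/d3.png",np.hstack(a))
```

```text
top 0 [([305, 167], 156, -23, 16), ([306, 167], 174, -15, 15), ([305, 168], 173, -28, 14), ([306, 168], 146, -18, 13), ([307, 168], 186, -7, 12), ([306, 169], 141, -23, 10), ([307, 169], 167, -9, 9), ([306, 170], 136, -32, 8), ([307, 170], 150, -14, 7), ([306, 171], 162, -47, 6), ([307, 171], 122, -24, 4), ([308, 171], 161, 11, 4), ([307, 172], 112, -57, 2), ([308, 172], 142, 31, 1), ([307, 173], 170, -129, 2), ([308, 173], 184, 160, 2), ([317, 173], 166, 96, 23), ([316, 174], 189, 103, 21), ([317, 174], 113, 102, 24), ([316, 175], 124, 111, 22), ([314, 176], 176, 124, 19), ([315, 176], 125, 120, 21), ([314, 177], 106, 130, 20), ([313, 178], 184, 141, 20), ([314, 178], 62, 136, 22)]
top 2 [([299, 169], 184, -65, 24), ([299, 170], 185, -72, 23), ([299, 171], 174, -78, 22), ([299, 172], 138, -85, 22), ([317, 173], 166, 96, 23), ([317, 174], 109, 102, 24), ([307, 175], 189, -163, 7), ([316, 175], 126, 111, 22), ([306, 176], 143, -154, 11), ([307, 176], 148, -167, 10), ([314, 176], 184, 124, 19), ([315, 176], 126, 120, 21), ([316, 176], 61, 117, 23), ([305, 177], 149, -149, 14), ([306, 1
[... 839 characters left out ...]
10], 187, -59, 8), ([344, 211], 181, -26, 7), ([345, 211], 176, -35, 9), ([346, 211], 184, -40, 12), ([345, 212], 189, -19, 12), ([346, 212], 183, -25, 14), ([335, 214], 99, 81, 22)]
scene 2 [([343, 204], 187, -152, 24), ([344, 204], 179, -145, 24), ([339, 205], 132, -178, 23), ([340, 205], 141, -172, 22), ([341, 205], 165, -166, 21), ([342, 205], 187, -158, 20), ([339, 206], 139, 178, 20), ([340, 206], 158, -175, 18), ([341, 206], 177, -167, 17), ([342, 206], 180, -158, 16), ([340, 207], 183, 180, 14), ([341, 207], 186, -170, 13), ([342, 207], 173, -159, 12), ([336, 213], 129, 85, 18), ([335, 214], 90, 81, 22), ([336, 214], 145, 75, 20), ([335, 215], 119, 73, 24), ([336, 215], 174, 67, 22)]
```

View pics/d3.png

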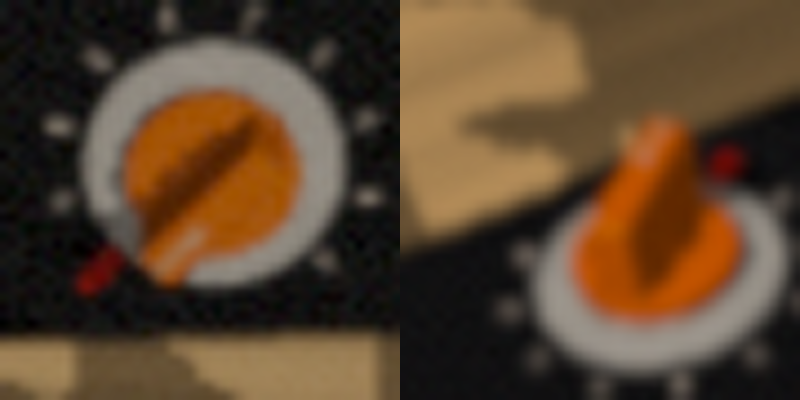

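The enlarged crop shows the bar at -138±3° against the red mark, measured at -136°. Torque also rose at the end of the twist, so the dial is on its stop. Next is the tool.

>>> apply_moves(
  motion=[
    {"xyz":[-30,-12,0],"twist":0.18,"jaw":0},
    {"xyz":[-60,-24,0],"twist":0.36,"jaw":0},
    {"xyz":[-95,-38,0],"twist":0.54,"jaw":0},
    {"xyz":[-130,-52,0],"twist":0.72,"jaw":0},
    {"xyz":[-175,-69,0],"twist":0.9,"jaw":0},
  ],
)

```text
time: 8.18
ee_pos: [0.4084, -0.3302, 0.2536]
tcp_rot: [179.9, -0.1, 31.3]
wrist_force: [1.0, -0.0, -1.7]
opening: 0.043
grasp_force: 0.0
```

>>> apply_moves(
  motion=[
    {"xyz":[0,0,50],"twist":0.057,"jaw":0},
    {"xyz":[0,0,100],"twist":0.057,"jaw":0},
    {"xyz":[0,0,150],"twist":0.057,"jaw":0},
    {"xyz":[0,0,170],"twist":0.057,"jaw":0},
  ],
)

```text
time: 8.68
ee_pos: [0.4079, -0.3287, 0.0802]
tcp_rot: [-179.9, 0.0, 28.3]
wrist_force: [0.8, 0.3, -0.7]
opening: 0.0428
grasp_force: 0.0
```

Run:
```python
from workcell import sensors,camera,camera_params
from h import *
im,d=camera("scene"); p=camera_params("scene"); np.savez("scene3.npz",im=im,d=d,**p)
print(sensors.get_obs()["ee_pos"],sensors.get_obs()["tcp_rot"])
cv2.imwrite("pics/s3.png",cv2.resize(im[140:260,140:280,::-1],None,fx=5,fy=5,interpolation=2))
```

```text
[ 0.40757296 -0.32834849  0.07870747] [-1.79814817e+02  5.97058166e-02  2.83203610e+01]
```

View pics/s3.png

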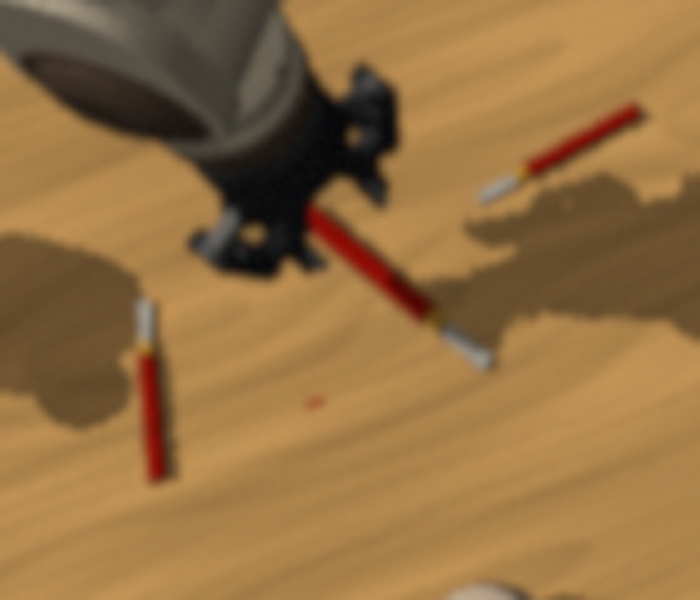

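The open fingers straddle the largest tool's handle, whose visible part runs from (202,182) to (226,203). The blade points away. I lower and grip.

>>> apply_moves(
  motion=[
    {"xyz":[-5,2,35],"twist":0,"jaw":0},
    {"xyz":[-5,2,58],"twist":0,"jaw":0},
    {"xyz":[-5,2,58],"twist":0,"jaw":-1},
    {"xyz":[-5,2,58],"twist":0,"jaw":-1},
    {"xyz":[-5,2,58],"twist":0,"jaw":-1},
  ],
  grip_force=40,
)

```text
time: 9.35
ee_pos: [0.4055, -0.3341, 0.0259]
tcp_rot: [179.9, -0.1, 28.3]
wrist_force: [-0.9, 0.8, -0.6]
opening: 0.014
grasp_force: 40.8
```

>>> apply_moves(
  motion=[
    {"xyz":[0,0,0],"twist":0,"jaw":-1},
    {"xyz":[0,0,-40],"twist":0,"jaw":-1},
    {"xyz":[0,0,-90],"twist":0,"jaw":-1},
    {"xyz":[0,0,-140],"twist":0,"jaw":-1},
  ],
)

```text
time: 9.85
ee_pos: [0.4045, -0.3335, 0.166]
tcp_rot: [180.0, -0.0, 28.2]
wrist_force: [1.5, -0.5, 0.0]
opening: 0.014
grasp_force: 40.9
```

>>> apply_moves(
  motion=[
    {"xyz":[43,-32,0],"twist":-0.16,"jaw":-1},
    {"xyz":[86,-65,0],"twist":-0.32,"jaw":-1},
    {"xyz":[130,-98,0],"twist":-0.48,"jaw":-1},
    {"xyz":[173,-130,0],"twist":-0.64,"jaw":-1},
    {"xyz":[216,-163,0],"twist":-0.8,"jaw":-1},
  ],
)

```text
time: 10.48
ee_pos: [0.5184, -0.0862, 0.1648]
tcp_rot: [180.0, 0.0, 74.4]
wrist_force: [1.3, -0.6, -1.2]
opening: 0.0142
grasp_force: 40.9
```

>>> apply_moves(
  motion=[
    {"xyz":[40,6,0],"twist":-0.1,"jaw":-1},
    {"xyz":[80,12,0],"twist":-0.2,"jaw":-1},
    {"xyz":[108,17,0],"twist":-0.278,"jaw":-1},
    {"xyz":[108,17,30],"twist":-0.278,"jaw":-1},
    {"xyz":[108,17,60],"twist":-0.278,"jaw":-1},
  ],
)

```text
time: 11.1
ee_pos: [0.5642, 0.0119, 0.1039]
tcp_rot: [179.9, 0.0, 90.1]
wrist_force: [-0.5, -0.4, -0.4]
opening: 0.0141
grasp_force: 40.9
```

Run:
```python
from workcell import sensors,camera,camera_params
from h import *
im,d=camera("scene"); p=camera_params("scene"); np.savez("scene4.npz",im=im,d=d,**p)
o=sensors.get_obs();print(o["ee_pos"],o["tcp_rot"],o["wrist_force"])
cv2.imwrite("pics/s4.png",cv2.resize(im[120:260,270:410,::-1],None,fx=4,fy=4,interpolation=2))
```

```text
[0.56228702 0.01160603 0.09940962] [-1.79717502e+02  8.20705713e-03  9.00326713e+01] [-0.8113092   0.02405153 -3.84249348]
```

View pics/s4.png

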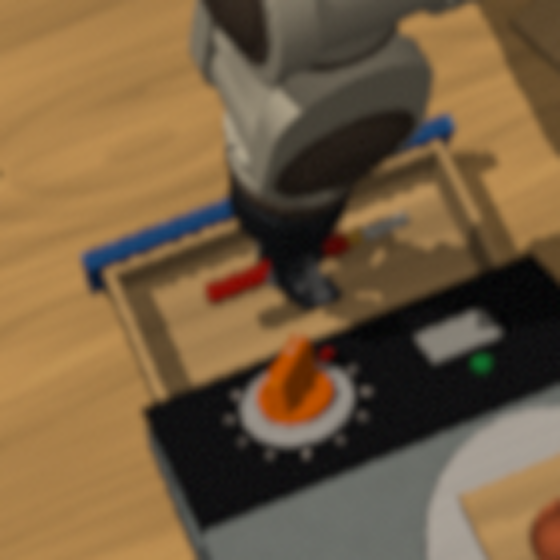

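The tool is held level along y inside the drawer outline, handle end near (323,193) and blade near (372,174). I lower it and release.

>>> apply_moves(
  motion=[
    {"xyz":[0,0,25],"twist":0,"jaw":-1},
    {"xyz":[0,0,42],"twist":0,"jaw":-1},
    {"xyz":[0,0,52],"twist":0,"jaw":-1},
    {"xyz":[0,0,52],"twist":0,"jaw":-1},
  ],
)

```text
time: 11.65
ee_pos: [0.5636, 0.0113, 0.052]
tcp_rot: [-180.0, 0.0, 90.0]
wrist_force: [-0.2, 0.5, -0.4]
opening: 0.0141
grasp_force: 40.9
```

```bash
python3 -c "
from workcell import sensors
o=sensors.get_obs();print(o['ee_pos'],o['wrist_force'])"
```

```text
[0.56360765 0.01128816 0.05202227] [-0.24107303  0.49878441 -0.41001642]
```

>>> apply_moves(
  motion=[
    {"xyz":[0,0,3],"twist":0,"jaw":-1},
    {"xyz":[0,0,4],"twist":0,"jaw":-1},
    {"xyz":[0,0,4],"twist":0,"jaw":-0.4},
    {"xyz":[0,0,4],"twist":0,"jaw":-0.2},
    {"xyz":[0,0,4],"twist":0,"jaw":-0.2},
  ],
)

```text
time: 12.28
ee_pos: [0.5639, 0.0114, 0.0485]
tcp_rot: [180.0, -0.0, 90.0]
wrist_force: [1.1, -0.4, -0.6]
opening: 0.0339
grasp_force: 0.0
```

>>> apply_moves(
  motion=[
    {"xyz":[0,0,-40],"twist":0,"jaw":-0.2},
    {"xyz":[0,0,-90],"twist":0,"jaw":-0.2},
    {"xyz":[0,0,-130],"twist":0,"jaw":-0.5},
    {"xyz":[0,-60,-130],"twist":0,"jaw":-1},
    {"xyz":[0,-120,-130],"twist":0,"jaw":-1},
  ],
)

```text
time: 12.9
ee_pos: [0.443, 0.0113, 0.1784]
tcp_rot: [180.0, 0.0, 90.0]
wrist_force: [-1.0, -0.0, -0.3]
opening: -0.0001
grasp_force: 0.0
```

>>> apply_moves(
  motion=[
    {"xyz":[24,-48,0],"twist":0,"jaw":-1},
    {"xyz":[24,-48,40],"twist":0,"jaw":-1},
    {"xyz":[24,-48,90],"twist":0,"jaw":-1},
    {"xyz":[24,-48,136],"twist":0,"jaw":-1},
    {"xyz":[24,-48,136],"twist":0,"jaw":-1},
  ],
)

```text
time: 13.52
ee_pos: [0.3936, 0.0352, 0.0399]
tcp_rot: [-179.7, 0.0, 90.0]
wrist_force: [1.3, -0.4, 0.4]
opening: 0.0002
grasp_force: 0.0
```

Run:
```python
from workcell import sensors,camera,camera_params
from h import *
im,d=camera("scene"); p=camera_params("scene"); np.savez("scene5.npz",im=im,d=d,**p)
o=sensors.get_obs();print(o["ee_pos"],o["tcp_rot"],o["wrist_force"])
cv2.imwrite("pics/s5.png",cv2.resize(im[100:250,270:410,::-1],None,fx=4,fy=4,interpolation=2))
```

```text
[0.39515321 0.03527565 0.04231267] [-1.79896872e+02  9.84123863e-03  9.00011365e+01] [-0.50241542 -0.19676204  0.88449613]
```

View pics/s5.png

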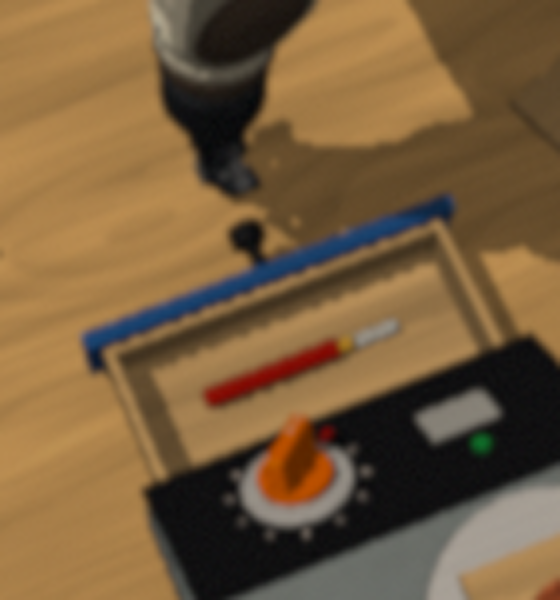

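The tool lies flat on the drawer floor, from about (322,199) to (370,181). The closed fingers are in front of the knob at (331,160). I push the knob slowly in +x.

>>> apply_moves(
  motion=[
    {"xyz":[0,20,0],"twist":0,"jaw":-1},
    {"xyz":[0,36,0],"twist":0,"jaw":-1},
    {"xyz":[0,46,0],"twist":0,"jaw":-1},
    {"xyz":[0,56,0],"twist":0,"jaw":-1},
    {"xyz":[0,68,0],"twist":0,"jaw":-1},
  ],
)

```text
time: 14.2
ee_pos: [0.4645, 0.0354, 0.0429]
tcp_rot: [180.0, -0.0, 90.0]
wrist_force: [-0.9, -0.0, 1.5]
opening: -0.0002
grasp_force: 0.7
```

>>> apply_moves(
  motion=[
    {"xyz":[0,15,0],"twist":0,"jaw":-1},
    {"xyz":[0,30,0],"twist":0,"jaw":-1},
    {"xyz":[0,45,0],"twist":0,"jaw":-1},
    {"xyz":[0,60,0],"twist":0,"jaw":-1},
    {"xyz":[0,75,0],"twist":0,"jaw":-1},
  ],
)

```text
time: 14.82
ee_pos: [0.5398, 0.0353, 0.0421]
tcp_rot: [-180.0, 0.0, 90.0]
wrist_force: [-2.1, -0.9, 0.7]
opening: -0.0002
grasp_force: 0.8
```

>>> apply_moves(
  motion=[
    {"xyz":[0,5,0],"twist":0,"jaw":-1},
    {"xyz":[0,10,0],"twist":0,"jaw":-1},
    {"xyz":[0,15,0],"twist":0,"jaw":-1},
    {"xyz":[0,18,0],"twist":0,"jaw":-1},
    {"xyz":[0,21,0],"twist":0,"jaw":-1},
  ],
)

```text
time: 15.45
ee_pos: [0.559, 0.0353, 0.0421]
tcp_rot: [-179.9, 0.0, 90.0]
wrist_force: [-14.8, 0.5, 9.7]
opening: 0.0001
grasp_force: 7.6
```

Force jumped to 15 N, so the drawer is at its stop. I give it one small extra nudge, back off and look.

>>> apply_moves(
  motion=[
    {"xyz":[0,1,0],"twist":0,"jaw":-1},
    {"xyz":[0,2,0],"twist":0,"jaw":-1},
    {"xyz":[0,2,0],"twist":0,"jaw":-1},
  ],
)

```text
time: 15.82
ee_pos: [0.559, 0.0354, 0.0422]
tcp_rot: [-179.7, 0.0, 90.0]
wrist_force: [-17.5, 0.2, 8.8]
opening: -0.0004
grasp_force: 9.0
```

>>> apply_moves(
  motion=[
    {"xyz":[0,-5,0],"twist":0,"jaw":-1},
    {"xyz":[0,-30,0],"twist":0,"jaw":-1},
    {"xyz":[0,-80,0],"twist":0,"jaw":-1},
    {"xyz":[0,-130,-50],"twist":0,"jaw":-1},
    {"xyz":[50,-170,-100],"twist":0,"jaw":-1},
  ],
)

```text
time: 16.45
ee_pos: [0.4037, 0.0702, 0.1274]
tcp_rot: [179.9, -0.0, 89.8]
wrist_force: [1.8, 0.3, -0.1]
opening: -0.0001
grasp_force: 0.0
```

Run:
```python
from workcell import sensors,camera,camera_params
from h import *
a=[]
for n,(x,y) in {"scene":(285,130),"top":(225,120)}.items():
    im,d=camera(n); p=camera_params(n); np.savez(f"{n}6.npz",im=im,d=d,**p); c=load(n,6)
    for s,ce,q in blobs(c,(100,120,60),(125,255,255),60): print(n,s,cv2.minAreaRect(ray(c,q,.072)[:,:2].astype(np.float32)))
    a.append(cv2.resize(im[y:y+120,x:x+130,::-1],None,fx=3,fy=3,interpolation=2))
cv2.imwrite("pics/s6.png",np.hstack(a)); print(sensors.get_obs()["ee_pos"])
```

```text
top [235 187 108   6 393] ((0.6196892857551575, 0.03494366258382797), (0.2874063551425934, 0.010140961036086082), 89.6176986694336)
[0.4048896  0.07283326 0.13094368]
```

View pics/s6.png

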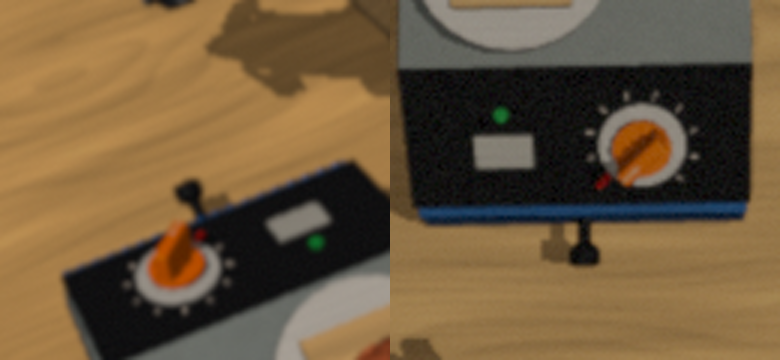

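Both views show the drawer flush under the panel, with the front at about x 0.62 as expected when closed. The dial pointer is at the red mark near (296,180). I hand in.

```bash
python3 -c "
from workcell import bot
print(bot.job_done())"
```

```text
the job is handed in; nothing more can be done
None
```

I turned the dial to its off stop, laid the largest red-handled tool on the drawer floor, pushed the drawer fully home, and handed the job in at about 16.5 s; the bust, jar and plaster model were not touched, and no verdict came back.

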